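Loosen the clamped jar's lid, then hold the spring jaw open at the mark

TASK

The square amber jar is gripped in the spring clamp on the bench. First twist its white lid loose, anticlockwise seen from above, as far as its stop (about a quarter turn) while the clamp still holds the jar; then pull the clamp's red handle out until the black pointer stands at the red line of the yellow marker on the scale, and keep it there so that I can lift the jar out. Finish while still gripping and holding the handle at the mark (it springs back if let go), with the jar left standing in its place in the clamp, and leave the other things on the bench where they are.

Things in the scene. Friction and masses are not known exactly. Their poses are not given: they have to be found in the camera images.
- bench_clamp: Fixed spring clamp, plywood plate 12 mm thick, x -145 to 145 mm, y -67 to 80 mm; origin on its underside, at bench height, under the slide's line, z up. x points roughly to the robot's left: wooden fence (top 58 mm high) at the +x end, red handle at the -x end, white scale with ticks every 5 mm along its +y side. Amid it an aluminium spring housing, x -43 to -9 mm, 68 mm wide, top 42 mm high, two rods through it.
- clamp_slide: Sliding part: red upright handle plate (16 mm thick along the clamp's x, 52 mm wide along y, 18 to 84 mm above the bench), rods, jaw, pointer. Origin at bench height under the handle, axes as the clamp's. Slides up to 55 mm along the clamp's -x; a spring shuts it (5.5 N shut, plus 110 N/m) whenever let go. Shut, it has 34 mm free between handle and housing; nothing beyond the handle.
- handle_grip (a point): Grip point in the middle of the red handle, 62 mm above the bench, 22 mm below the handle's top. Axes as the clamp's.
- pointer_tip (a point): Tip of the black pointer (54 mm along the clamp's +x from its origin while the jaw is on the jar) that rides with the jaw on a brass arm over the scale, 14 mm above the bench; it is 51.5 mm to the +y side of the clamp's middle line and 139 mm to the +x side of the handle's centre. Axes as the clamp's.
- stop_mark: Yellow marker with a red line, 14 x 20 x 8 mm, fixed on the plate just outside the scale. Origin: on the red line, at the end nearest the pointer, 12 mm above the bench; x axis parallel to the clamp's. It lies 25 to 45 mm along the clamp's -x from the shut pointer. The pointer is at the mark when both have the same x along the clamp.
- jar: Square amber glass jar with white paper labels, body 58 x 58 x 56 mm, standing loose on the plate (its underside 12 mm above the bench) between two low rails, gripped between the fence and the wooden jaw; 0.25 to 0.55 kg with lid. Origin: centre of its underside, z up.
- jar_lid (a joint): Turn of the jar's white lid, rad: 0 is shut, growing anticlockwise seen from above, stop at 1.45. It starts between 0 and 0.25. Stiff hinge with about 0.06 N m friction, stays where it is left; the lid does not rise or come off.
- lid_top (a point): Centre of the top face of the round white lid, 98 mm above the bench. The lid is 52 mm in diameter (54 over its ribs) and 22 mm high, with a blue bar on top pointing from its centre to one edge; its side (76 to 98 mm above the bench) is free all round.
- sanding_block: Cork sanding block, 96 x 63 x 30 mm, origin at the centre of its underside; a bystander to leave alone.
- try_square: Small try square with rosewood stock, 153 x 105 x 15 mm, origin at the centre of its underside; a bystander to leave alone.
- tape_measure: Dark pocket tape measure, 60 x 74 x 28 mm, origin at the centre of its underside; a bystander to leave alone.
- screwdriver: Screwdriver with red ball grip, 34 x 160 x 32 mm, origin at the centre of its underside; a bystander to leave alone.

How it is judged (in metres and radians):
On the way:
1. the lid is twisted to its stop while the jaw still grips the jar (value of joint jar_lid above 1.2 rad and x of pointer_tip in the frame of bench_clamp above 0.048 m), for 0.2 s.
At the end, for the whole second after the job is handed in: The robot's fingers hold the red handle (more than 2 N) and keep the pointer still within 5 mm of the marker's red line along the scale for the last second; the lid stands at 1.2 rad or more; the jar stands upright in its place, within 12 mm of where it was, not touched by the fingers (x of pointer_tip in the frame of stop_mark between -0.005 and 0.005 m and contact force between the fingers and clamp_slide above 2 N and linear speed of clamp_slide below 0.01 m/s and value of joint jar_lid above 1.2 rad and contact force between the fingers and jar below 0.1 N and distance of jar from where it was at the start of the episode below 0.012 m and angle between jar's own z axis and vertical below 0.08 rad and linear speed of jar below 0.02 m/s); the arm keeps its last pose, push and grip.
It fails at once if the jaw was pulled back from the jar before the lid was loosened (x of pointer_tip in the frame of bench_clamp below 0.042 m and value of joint jar_lid below 1.1 rad).
It fails at once if the jar was tipped (angle between jar's own z axis and vertical above 0.3 rad).
It fails at once if the jar was lifted out (height (world z) of jar above 0.035 m).
It fails at once if another thing on the bench was disturbed (distance of any of sanding_block, try_square, tape_measure, screwdriver from where it was at the start of the episode above 0.03 m).
It also fails if it takes over 45 s, if anything falls off the work surface, if the arm or the gripper's body presses on something with over 40 N, if the wrist force passes 120 N, or if a joint passes its speed limit or range.

ROBOT

A 6-joint arm with a two-finger parallel gripper is mounted at the origin on a cart in front of the work surface, level with it; the furniture and walls round the work are solid. World frame = base frame: x ahead of the robot, y to its left, z up, the work surface at z = 0. Lengths are in mm, angles in rad, forces in N, time in s.
With the tool pointing down it reaches from about 350 to 725 mm from the base axis. Payload 4.3 kg.
Tool frame: the origin (TCP) lies on the centre line of the jaws, within the pads' length; the fingertips stand 14 mm ahead of it and the grasp point (between the pads) lies 5 mm behind it; z points along the fingers, y is the line along which they close (so a half turn about z gives the same grasp; the last joint's range is limited). The gripper opens to 85 mm and grips with 20 to 120 N. Pads are 22 mm wide; open, the fingers measure 114 mm over their backs; the gripper's body (76 mm by 85 mm) begins 54 mm behind the grasp point. The pads swing forward as they close: fully open they stand 13 mm farther back than shut.
Start: joints at [-1.428, 0.377, 0.081, 1.274, 0, 1.46], TCP at [143.826, -556.762, 207.329] pointing down, gripper open.
Joint ranges: [-2.72, 2.72], [-0.84, 1.66], [-1.02, 1.22], [-1.77, 2.12], [-1.37, 1.28], [-3.14, 3.14]. Speed limits (rad/s): [2.57, 2.57, 3.14, 3.14, 3.14, 3.14].

INTERFACE

Orientations are given as a 3x3 rotation matrix whose columns are the frame's x, y, z axes.
In Python, from station import r gives the robot as it stands. The module is installed in compiled form; this text tells all that it offers.
- The arm moves only by the tool step_arm, never from a script. Its argument "commands" is text: rows parted by semicolons, each of 5 numbers parted by spaces: the closure, from -1 (fully open) to 1 (shut), then the shift along the tool's x, y, z in mm, then the turn about the tool's z in degrees. In form: jaw x y z turn; .... A call has 1 to 5 rows; each row is the pose to reach, as a shift and turn from the pose commanded when the call began, along the tool's axes at that moment; what a row does not reach only later rows make up. A row lasts 1/10 s, in which the tool goes at most 50 mm and 8.59 degrees, less where a joint would pass 70% of its speed; a pose out of reach is approached as far as the arm can. A call with a gripper value outside its range is refused whole. The fingers move at their own pace and stop on an object; "squeeze" is the grip in N (left out, the last holds). Time passes only in rows, so rows that repeat a pose let the fingers close. It gives the time, the measured TCP pose, the force, the opening and the grip force at its end, in the units of the state.
- r.observe(): the state, without advancing time (a new reading comes with each control period).
- r.snapshot(name): name is "side" or "top"; returns the picture (480x640x3 uint8, red, green, blue); there is no depth.
- r.camera_info(name): a dict with "fx", "fy", "cx", "cy" (pixels), "dist_coeffs" ([k1, k2, p1, p2, k3] as OpenCV has them; the pictures are not rectified), "T" (4x4, takes a point from camera to world coordinates). Camera axes: x right, y down, z forward; pixel columns grow to the right and rows downward; lengths in mm; the calibration is good to about 2 mm. A picture is of the moment at which its call begins. camera_info takes no time and is no camera call.
- r.hand_in(): hands the job in; it is judged then, once.
Trained networks look in the newest picture that a camera, given by its name, has taken for a name from the list of things; names that differ only in an ending like _2 or _b are one class to them, and where a whole thing is asked for, a point or a joint stands for the part that bears it (a point fixed in the world has none). Each returns a list of dicts, best first, with "score" (0 to 1); they miss things now and then, are a little off and sometimes report something else, mostly with a low value. They report only what shows in the picture. A call takes as long as a camera call.
- r.look_for(camera, label): "bbox" ([left, top, width, height] in pixels, round what is visible of it).
- r.cut_out(camera, label): "region" (480x640 bool, what is visible of it) and "bbox" ([left, top, width, height] in pixels, round what is visible of it).
The state is a dict: "time": time; "qpos": joint angles; "joint_velocities": joint speeds; "tau": joint torques, N m; "tcp_pos": TCP position; "ee_rot": TCP orientation; "contact_force": force on the tool from outside, world axes, zero at the start; "moment": the same for the moment, N m; "opening": finger opening in mm; "finger_force": force on a finger pad.
Only numpy, scipy, OpenCV 4.12 (cv2) and the standard library are available. Lean on these libraries where they do the work, as an engineer would, in place of code of your own. Each camera call takes 0.05 s, during which the arm holds its last target. There are 200 camera calls.

## Working session

There is one attempt and no reset: what is moved stays moved. The work goes in short steps, Python scripts to look and compute and a tool call to move; the robot and the scene stay as the last step left them, time stands still between calls to the robot, and variables do not carry over. Pictures are saved under pics/ and viewed, at most 10 in all, crops included, and the job is handed in when it is done.

Besides the shell and the picture viewer there is one more tool, called after ">>>" by a JSON object that holds its "method" and its "body", one argument or row to a line. step_arm: Moves the arm, as the interface text tells. Its arguments: {"type":"object","properties":{"commands":{"type":"string"},"squeeze":{"type":"number"}},"required":["commands"]}

```bash
mkdir -p pics
cat > h.py <<'E'
import numpy as np, cv2
from station import r
def ray(c,uv):
    i=r.camera_info(c);K=np.array([[i['fx'],0,i['cx']],[0,i['fy'],i['cy']],[0,0,1]])
    p=cv2.undistortPoints(np.array(uv,float).reshape(-1,1,2),K,np.array(i['dist_coeffs'],float)).reshape(-1,2)
    T=np.array(i['T']);d=np.c_[p,np.ones(len(p))]@T[:3,:3].T
    return T[:3,3],d
def onz(c,uv,z):
    o,d=ray(c,uv);return o+d*((z-o[2])/d[:,2])[:,None]
def proj(c,P):
    i=r.camera_info(c);K=np.array([[i['fx'],0,i['cx']],[0,i['fy'],i['cy']],[0,0,1]])
    M=np.linalg.inv(np.array(i['T']))
    return cv2.projectPoints(np.array(P,float).reshape(-1,1,3),cv2.Rodrigues(M[:3,:3])[0],M[:3,3],K,np.array(i['dist_coeffs'],float))[0].reshape(-1,2)
def snap(c,n):
    im=r.snapshot(c);cv2.imwrite('pics/'+n+'.png',im[:,:,::-1]);return im
E
python3 - <<'E'
from h import *
np.set_printoptions(precision=1,suppress=True)
for c in('top','side'):
    snap(c,c+'0');print(c,np.array(r.camera_info(c)['T']),r.camera_info(c)['fx'])
    for l in('bench_clamp','clamp_slide','stop_mark','jar','jar_lid','pointer_tip','screwdriver','tape_measure','try_square','sanding_block'):
        print(l,[(round(q['score'],2),q['bbox']) for q in r.look_for(c,l)[:2]])
E
```

```text
top [[  -0.    -1.     0.1  352.5]
 [  -1.     0.     0.   -32.8]
 [  -0.    -0.1   -1.  1215.3]
 [   0.     0.     0.     1. ]] 485.44352725714634
bench_clamp [(0.84, [222.3, 199.3, 127.6, 82.7])]
clamp_slide [(0.94, [260.1, 220.5, 66.5, 28.9])]
stop_mark [(0.43, [271.3, 256.6, 5.7, 5.7])]
jar [(0.9, [237.6, 211.9, 26.7, 32.4])]
jar_lid [(0.69, [236.0, 212.4, 21.3, 24.3])]
pointer_tip [(0.8, [260.3, 227.0, 66.4, 29.4]), (0.64, [148.3, 207.7, 46.0, 13.5])]
screwdriver [(0.65, [138.1, 206.5, 57.5, 16.2]), (0.32, [234.2, 214.6, 26.6, 22.4])]
tape_measure [(0.63, [145.1, 253.8, 30.7, 27.2]), (0.44, [236.8, 212.6, 22.9, 23.3])]
try_square [(0.77, [456.1, 169.7, 53.8, 66.1])]
sanding_block [(0.74, [445.0, 234.8, 44.1, 44.3])]
side [[    0.9    -0.2     0.3   -84.5]
 [   -0.4    -0.5     0.8 -1236.4]
 [    0.     -0.8    -0.6   997.2]
 [    0.      0.      0.      1. ]] 554.2150121238334
bench_clamp [(0.81, [292.2, 228.2, 49.4, 57.3])]
clamp_slide [(0.96, [305.3, 228.5, 18.8, 38.4])]
stop_mark []
jar [(0.62, [302.1, 208.7, 15.0, 21.5]), (0.56, [302.9, 229.5, 21.4, 39.5])]
jar_lid [(0.64, [304.1, 209.4, 12.4, 14.5])]
pointer_tip [(0.67, [305.2, 232.5, 18.4, 34.1])]
screwdriver []
tape_measure []
try_square [(0.7, [388.6, 332.0, 48.1, 37.2])]
sanding_block [(0.61, [346.1, 331.2, 33.0, 40.8]), (0.16, [305.8, 209.0, 10.7, 14.0])]
```

Run:
```python
import cv2
a=cv2.imread('pics/top0.png')[185:295,210:360]
b=cv2.imread('pics/side0.png')[150:380,200:470]
cv2.imwrite('pics/topc.png',cv2.resize(a,(780,572),interpolation=cv2.INTER_CUBIC))
cv2.imwrite('pics/sidec.png',cv2.resize(b,None,fx=2.5,fy=2.5,interpolation=cv2.INTER_CUBIC))
```

```text
(no output)
```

View pics/topc.png

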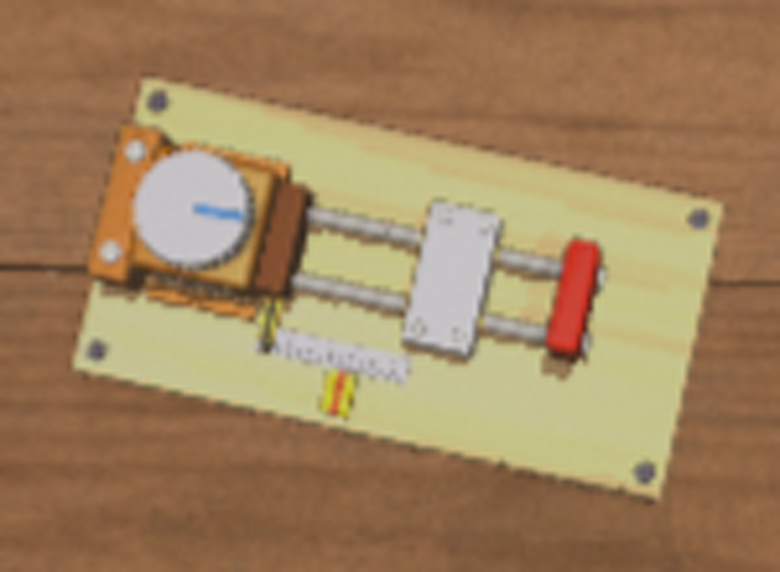

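View pics/sidec.png

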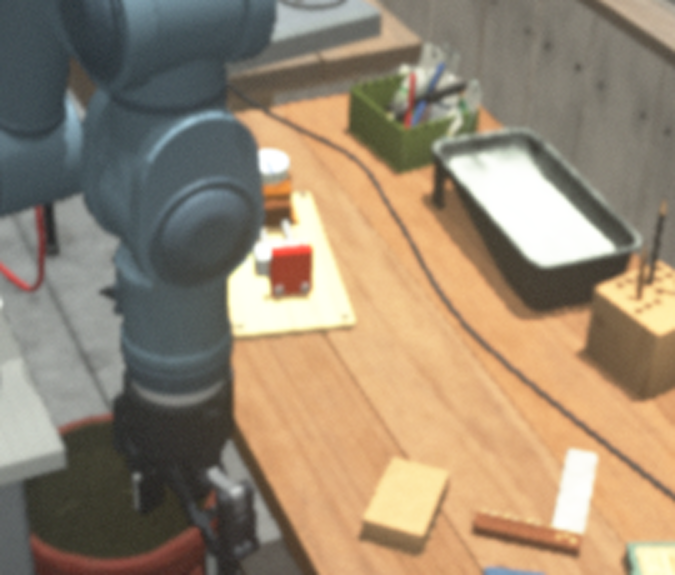

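View pics/top0.png

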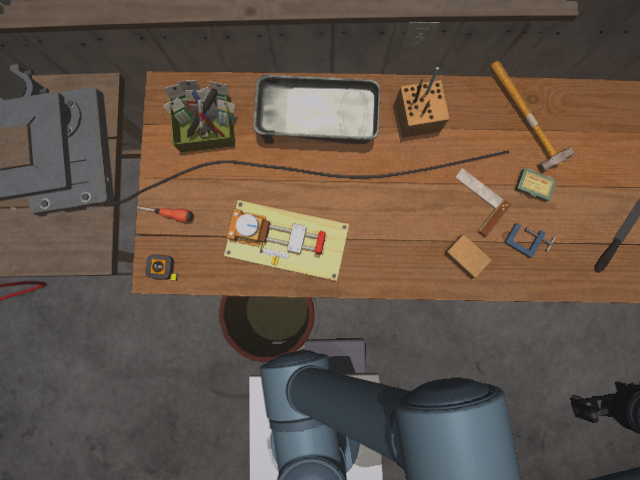

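```bash
cat >> h.py <<'E'
def crop(p): return np.array(p,float)/5.2+[210,185]-0.4
def fit(A,B): # B = R A + t, 2d
    a=A-A.mean(0);b=B-B.mean(0);U,S,V=np.linalg.svd(a.T@b);R=(V.T@U.T)
    return R,B.mean(0)-R@A.mean(0)
E
python3 - <<'E'
from h import *
np.set_printoptions(precision=1,suppress=True)
C=crop([(143,78),(722,203),(660,498),(73,370)])
W=onz('top',C,12)[:,:2];A=np.array([(145,-67),(-145,-67),(-145,80),(145,80.)])
R,t=fit(A,W);print(W,R.round(4),t,'deg',np.degrees(np.arctan2(R[1,0],R[0,0])),'res',(A@R.T+t-W))
np.savez('clamp.npz',R=R,t=t)
for n,p,z in(('lid',(193,209),98),('handle',(577,290),84),('handleR',(575,240),84),('ptr',(266,348),14),('mark near',(342,375),20),('mark far',(336,412),20),('bar0',(197,209),98),('bar1',(242,215),98),('hous',(455,275),42)):
    w=onz('top',crop([p]),z)[0];print(n,w,'clamp',(w[:2]-t)@R)
s=r.observe();print(s['time'],s['tcp_pos'],s['ee_rot'],s['opening'],s['contact_force'])
q=r.cut_out('top','jar_lid')[0]['region'];ys,xs=np.nonzero(q);m=[xs.mean(),ys.mean()]
w=onz('top',[m],98)[0];print(m,w,(w[:2]-t)@R)
E
```

```text
[[586.5 186.2]
 [519.6 -93. ]
 [379.  -60. ]
 [445.2 219.4]] [[ 0.2 -1. ]
 [ 1.   0.2]] [488.9  61.7] deg 76.63922255431133 res [[ 1.1  1. ]
 [ 0.9 -1.9]
 [-1.4 -0.9]
 [-0.6  1.8]]
lid [509.7 148.   98. ] clamp [88.8 -0.3]
handle [471.4 -23.1  84. ] clamp [-86.5  -2.5]
handleR [494.1 -22.6  84. ] clamp [-80.8 -24.5]
ptr [453.8 126.6  14. ] clamp [55.  49.1]
mark near [439.7  89.7  20. ] clamp [15.9 54.3]
mark far [422.2  92.7  20. ] clamp [14.8 72. ]
bar0 [509.7 146.2  98. ] clamp [87.  -0.7]
bar1 [506.6 126.   98. ] clamp [66.7 -2.3]
hous [484.   34.2  42. ] clamp [-27.9  -1.6]
1.1 [ 143.8 -556.8  207.3] [[ 1.   0.3  0. ]
 [ 0.3 -1.  -0. ]
 [ 0.   0.  -1. ]] 85.50979273630303 [-0.5 -0.8  0.1]
[np.float64(246.55679287305122), np.float64(224.60133630289533)] [510.2 148.3  98. ] [89.2 -0.7]
```

```bash
cat >> h.py <<'E'
def go(x,y,z,yaw):
    s=r.observe();R=np.array(s['ee_rot']);d=R.T@(np.array([x,y,z])-s['tcp_pos'])
    c=np.degrees(np.arctan2(R[1,0],R[0,0]));t=-((yaw-c+180)%360-180)
    print('yaw',round(c,2),'tilt',R[2].round(3),'shift',d.round(1),'turn',round(t,2),'q',np.round(s['qpos'],2),'t',s['time'])
E
python3 -c "
from h import *
go(440,-200,220,90);go(509.5,148,160,90)"
```

```text
yaw 14.48 tilt [-0.  0. -1.] shift [ 376.  -271.4  -12.7] turn -75.52 q [-1.43  0.38  0.08  1.27 -0.    1.46] t 1.15
yaw 14.48 tilt [-0.  0. -1.] shift [ 530.3 -590.9   47.3] turn -75.52 q [-1.43  0.38  0.08  1.27 -0.    1.46] t 1.15
```

>>> {"method": "step_arm", "body": {
  "commands": "-1 376 -271 -12 -75; -1 376 -271 -12 -75; -1 376 -271 -12 -75; -1 376 -271 -12 -75; -1 376 -271 -12 -75"
}}

```text
time: 1.65
tcp_pos: [304.5, -363.1, 214.0]
ee_rot: [[0.533, 0.846, 0.001], [0.846, -0.533, -0.001], [-0.0, 0.001, -1.0]]
contact_force: [0.7, -0.5, -0.5]
opening: 85.6
finger_force: 0.0
```

```bash
python3 -c "
from h import *
go(440,-200,220,90);go(509.5,148,160,90)"
```

```text
yaw 57.77 tilt [-0.     0.001 -1.   ] shift [210.2  27.7  -6. ] turn -32.23 q [-1.01  0.17 -0.18  1.22  0.    1.13] t 1.65
yaw 57.77 tilt [-0.     0.001 -1.   ] shift [541.6 -99.2  53.8] turn -32.23 q [-1.01  0.17 -0.18  1.22  0.    1.13] t 1.65
```

>>> {"method": "step_arm", "body": {
  "commands": "-1 210 28 -6 -32; -1 210 28 -6 -32; -1 210 28 -6 -32; -1 210 28 -6 -32; -1 330 -10 0 -32"
}}

```text
time: 2.15
tcp_pos: [450.0, -163.1, 217.9]
ee_rot: [[0.008, 1.0, 0.003], [1.0, -0.008, -0.001], [-0.001, 0.003, -1.0]]
contact_force: [0.3, -0.2, 0.8]
opening: 85.1
finger_force: 0.0
```

```bash
python3 -c "
from h import *
go(509.5,148,160,90)"
```

```text
yaw 89.56 tilt [-0.001  0.003 -1.   ] shift [311.6  56.9  57.6] turn -0.44 q [-0.48  0.18 -0.16  1.23  0.    1.1 ] t 2.15
```

>>> {"method": "step_arm", "body": {
  "commands": "-1 305 57 30 0; -1 305 57 30 0; -1 305 57 30 0; -1 305 57 30 0; -1 305 57 30 0"
}}

```text
time: 2.65
tcp_pos: [495.3, 82.3, 193.4]
ee_rot: [[0.009, 1.0, 0.001], [1.0, -0.009, -0.0], [-0.0, 0.001, -1.0]]
contact_force: [0.3, -0.8, -0.1]
opening: 84.7
finger_force: 0.0
```

>>> {"method": "step_arm", "body": {
  "commands": "-1 50 5 20 0; -1 50 5 20 0; -1 50 5 20 0; -1 50 5 20 0"
}}

```text
time: 3.05
tcp_pos: [500.7, 129.3, 173.6]
ee_rot: [[0.01, 1.0, 0.0], [1.0, -0.01, -0.001], [-0.001, 0.0, -1.0]]
contact_force: [-0.5, -0.3, -0.3]
opening: 85.3
finger_force: 0.0
```

```bash
python3 -c "
from h import *
go(509.5,148,150,90)
snap('top','a');snap('side','a2')
a=cv2.imread('pics/a.png')[185:295,190:360];b=cv2.imread('pics/a2.png')[130:290,200:400]
cv2.imwrite('pics/ab.png',np.hstack([cv2.resize(a,(400,259),interpolation=2),cv2.resize(b,(324,259),interpolation=2)]))
"
```

```text
yaw 89.42 tilt [-0.001  0.    -1.   ] shift [18.8  8.6 23.6] turn -0.58 q [ 0.13  0.27 -0.16  1.14 -0.    1.71] t 3.05
```

View pics/ab.png

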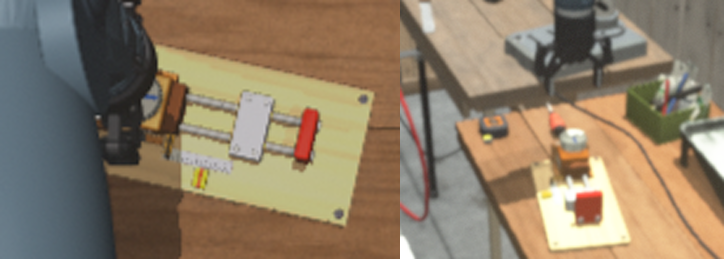

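```bash
python3 -c "
from h import *
np.set_printoptions(precision=1,suppress=True)
d=np.load('clamp.npz');R,t=d['R'],d['t']
for l,P in (('jar_lid',[509.5,148,87]),('clamp_slide',None)):
    q=r.cut_out('side',l)
    for k in q[:2]:
        ys,xs=np.nonzero(k['region']);print(l,k['score'],k['bbox'],xs.mean(),ys.mean())
def cl(x,y,z): return np.r_[R@[x,y]+t,z]
a=np.linspace(0,6.28,60)
L=np.array([[509.5+26*np.cos(x),148+26*np.sin(x),z] for x in a for z in(76,98)]);p=proj('side',L);print(p.min(0),p.max(0)-p.min(0))
H=[cl(-85+i,j,k) for i in(-8,8) for j in(-26,26) for k in(18,84)];p=proj('side',H);print(p.min(0),p.max(0)-p.min(0));print(p)
im=cv2.imread('pics/a2.png')[195:285,270:370]
cv2.imwrite('pics/s.png',cv2.resize(im,(660,594),interpolation=2))
"
```

```text
jar_lid 0.56 [302.6, 211.1, 13.2, 8.8] 306.6141304347826 216.9673913043478
clamp_slide 0.85 [297.8, 228.9, 29.1, 38.6] 313.8523725834798 249.86994727592267
[298.8 209.5] [16.4 14.4]
[307.5 245.7] [18.7 22.9]
[[325.6 267. ]
 [326.2 248.7]
 [308.4 268.6]
 [308.6 250.3]
 [324.5 263.8]
 [325.1 245.7]
 [307.5 265.5]
 [307.6 247.2]]
```

View pics/s.png

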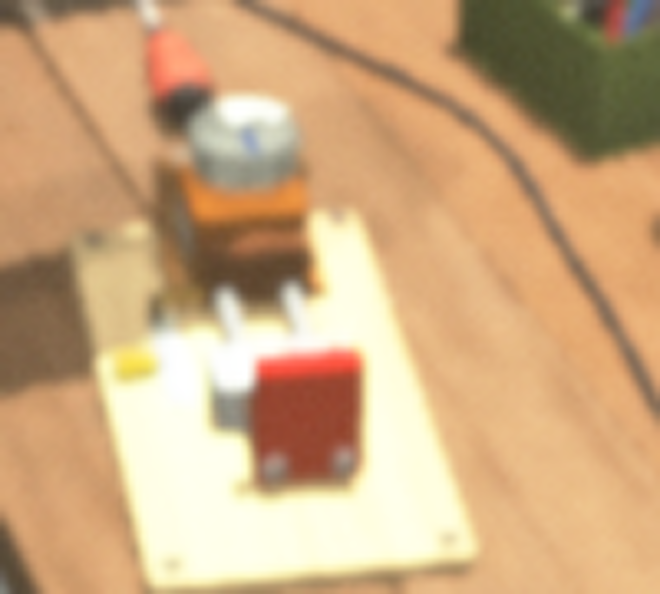

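>>> {"method": "step_arm", "body": {
  "commands": "-1 17 8 20 0; -1 17 8 30 0; -1 17 8 45 0; -1 17 8 50 0; -1 17 8 50 0"
}}

```text
time: 3.75
tcp_pos: [507.8, 146.2, 122.6]
ee_rot: [[0.01, 1.0, -0.002], [1.0, -0.01, -0.001], [-0.001, -0.002, -1.0]]
contact_force: [-0.3, -0.3, 0.4]
opening: 85.5
finger_force: 0.0
```

```bash
python3 -c "
from h import *
go(509.5,148,88,90)"
```

```text
yaw 89.41 tilt [-0.001 -0.002 -1.   ] shift [ 1.8  1.7 34.6] turn -0.59 q [ 0.16  0.33 -0.22  1.03 -0.    1.74] t 3.75
```

>>> {"method": "step_arm", "body": {
  "commands": "-1 2 1.5 10 0; -1 2 1.5 20 0; -1 2 1.5 30 0; -1 2 1.5 34.5 0; -1 2 1.5 34.5 0"
}}

```text
time: 4.25
tcp_pos: [509.3, 148.9, 87.6]
ee_rot: [[0.009, 1.0, -0.002], [1.0, -0.009, -0.001], [-0.001, -0.002, -1.0]]
contact_force: [-0.1, -0.1, -0.4]
opening: 85.4
finger_force: 0.0
```

>>> {"method": "step_arm", "body": {
  "commands": "0.1 0 0 0 0; 0.1 0 0 0 0; 1 0 0 0 0; 1 0 0 0 0; 1 0 0 0 0",
  "squeeze": 25
}}

```text
time: 4.75
tcp_pos: [510.5, 149.1, 89.0]
ee_rot: [[0.009, 1.0, 0.0], [1.0, -0.009, -0.0], [-0.0, 0.0, -1.0]]
contact_force: [0.7, 1.4, 0.7]
opening: 12.5
finger_force: 0.0
```

```bash
python3 -c "
from h import *
s=r.observe();print(s['opening'],s['finger_force'],s['contact_force'],s['moment'])
a=snap('top','b');b=snap('side','b2')
s=r.observe();print(s['opening'],s['finger_force'])
a=cv2.imread('pics/b.png')[180:290,180:340];b=cv2.imread('pics/b2.png')[180:270,260:360]
cv2.imwrite('pics/bb.png',np.hstack([cv2.resize(a,(400,275),interpolation=2),cv2.resize(b,(400,275),interpolation=2)]))
"
```

```text
12.525221026694927 0.0 [0.65358175 1.36930905 0.65573096] [ 0.01385425 -0.0092537   0.05456241]
0.23046410301891385 0.0
```

View pics/bb.png

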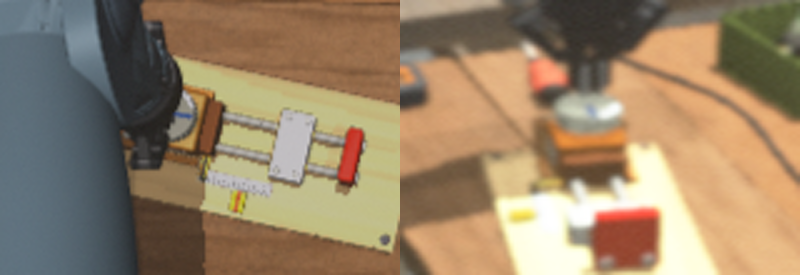

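```bash
python3 -c "
from h import *
np.set_printoptions(precision=1,suppress=True)
for c in('side','top'):
  for P in ([510,149,75],[510,149,98],[510,149,103],[510,174,98],[510,190,85],[510,210,75],[472,149,140],[548,149,140]):
    print(c,P,proj(c,[P])[0])
im=cv2.imread('pics/b2.png')[170:240,270:350];a=cv2.imread('pics/b.png')[185:265,210:290]
cv2.imwrite('pics/b3.png',np.hstack([cv2.resize(im,(400,350),interpolation=2),cv2.resize(a,(400,350),interpolation=2)]))
"
```

```text
side [510, 149, 75] [307.  219.7]
side [510, 149, 98] [307.1 213.5]
side [510, 149, 103] [307.1 212.1]
side [510, 174, 98] [304.  209.7]
side [510, 190, 85] [302.1 210.9]
side [510, 210, 75] [299.7 210.6]
side [472, 149, 140] [295.9 204.2]
side [548, 149, 140] [318.3 199.7]
top [510, 149, 75] [247.8 226. ]
top [510, 149, 98] [246.3 224.7]
top [510, 149, 103] [245.9 224.4]
top [510, 174, 98] [235.6 224.9]
top [510, 190, 85] [229.8 225.8]
top [510, 210, 75] [222.2 226.5]
top [472, 149, 140] [243.2 239. ]
top [548, 149, 140] [243.3 205.4]
```

View pics/b3.png

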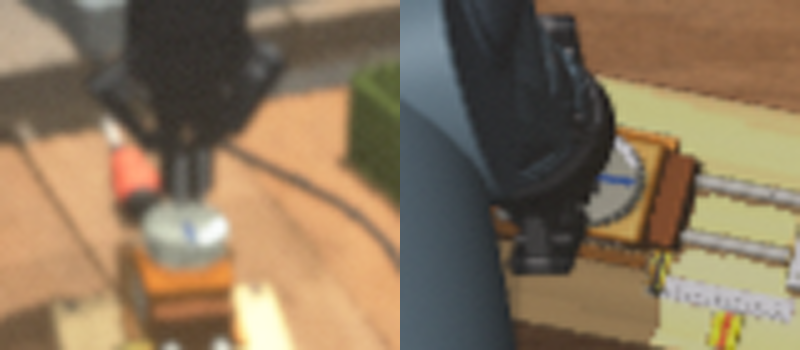

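```bash
python3 -c "
from h import *
np.set_printoptions(precision=1,suppress=True)
for z in (160,173,186,200):print(z,proj('side',[[452,129,z],[549,129,z]]).tolist())
print(r.observe()['tcp_pos'],r.observe()['opening'])
b=cv2.imread('pics/b2.png')
for y in range(198,226):print(y,b[y,303:314].mean(1).astype(int), b[y,307])
"
```

```text
160 [[292.20685751612706, 202.729206279603], [321.32578303208254, 196.90399482067954]]
173 [[292.17835945548575, 198.99044334747452], [321.41881953493515, 193.21528890114556]]
186 [[292.14976497857106, 195.2200956280034], [321.51261961883296, 189.49613396799356]]
200 [[292.118864471701, 191.12400848424022], [321.6144981404404, 185.4564717562184]]
[510.4 149.   88.9] 0.23046410301891385
198 [53 55 58 64 70 60 56 55 57 60 71] [60 71 81]
199 [54 54 57 61 59 57 61 66 67 77 95] [50 60 67]
200 [ 56  58  64  67  60  62  70  82  82  97 125] [53 62 67]
201 [ 59  60  73  79  73  64  75  92  91 108 142] [68 74 78]
202 [ 60  63  84  93  80  65  75  90  92 113 151] [74 82 85]
203 [ 57  69  87  96  79  62  76  88  95 114 155] [73 81 84]
204 [ 64  69  89  94  80  67  76  88  92 116 156] [76 80 84]
205 [ 61  71  88  96  81  63  73  90  95 119 156] [76 83 86]
206 [ 63  72  92  95  82  66  75  91  96 121 158] [77 84 87]
207 [ 63  73  89  97  82  67  74  95 106 133 164] [77 83 87]
208 [ 75  79  93  98  87  73  83 105 127 150 170] [80 89 94]
209 [102  97 100 107 100  88  97 123 146 165 173] [ 92 101 108
[... 325 characters left out ...]
 [200 195 193 180 168 180 201 218 232 245 250] [180 167 158]
216 [203 206 204 192 174 181 210 235 245 248 247] [189 172 161]
217 [195 200 199 192 183 181 213 238 245 241 230] [190 185 175]
218 [174 178 180 181 175 175 196 219 224 208 186] [172 179 175]
219 [152 157 160 160 163 164 165 175 174 166 158] [155 169 165]
220 [147 149 150 147 149 150 146 149 148 144 143] [140 155 154]
221 [146 148 148 143 142 142 142 145 142 142 139] [131 147 148]
222 [148 149 146 139 140 144 147 150 146 142 141] [124 145 153]
223 [148 150 146 144 144 148 149 149 145 142 143] [113 145 176]
224 [141 144 145 144 145 147 145 143 143 142 144] [ 90 142 204]
225 [140 142 141 143 141 142 143 138 141 142 147] [ 68 137 220]
```

```bash
python3 -c "
from h import *
np.set_printoptions(precision=1,suppress=True)
for z in (193,206,220,260):print(z,proj('side',[[156,-604,z],[131,-509,z]]).round(1).tolist())
a=cv2.imread('pics/side0.png')[260:420,220:330];b=cv2.imread('pics/a2.png')[100:220,260:360];
def mk(im,x0,y0,P,s):
    im=cv2.resize(im,None,fx=s,fy=s,interpolation=2)
    for p in proj('side',P): cv2.circle(im,tuple(int(v) for v in (p-[x0,y0]+.5)*s),3,(0,255,0),-1)
    return im
A=mk(a,220,260,[[156,-604,206],[131,-509,206],[143.8,-556.8,266]],3.5)
B=mk(b,260,100,[[452,129,173],[549,129,173],[500,129,233],[500,129,300]],3.5)
o=np.zeros((570,760,3),np.uint8);o[:A.shape[0],:A.shape[1]]=A;o[:B.shape[0],400:400+B.shape[1]]=B
cv2.imwrite('pics/m.png',o)
"
```

```text
193 [[289.9, 402.2], [259.8, 370.4]]
206 [[289.8, 397.4], [259.6, 365.7]]
220 [[289.7, 392.2], [259.3, 360.6]]
260 [[289.5, 376.8], [258.4, 345.4]]
```

View pics/m.png

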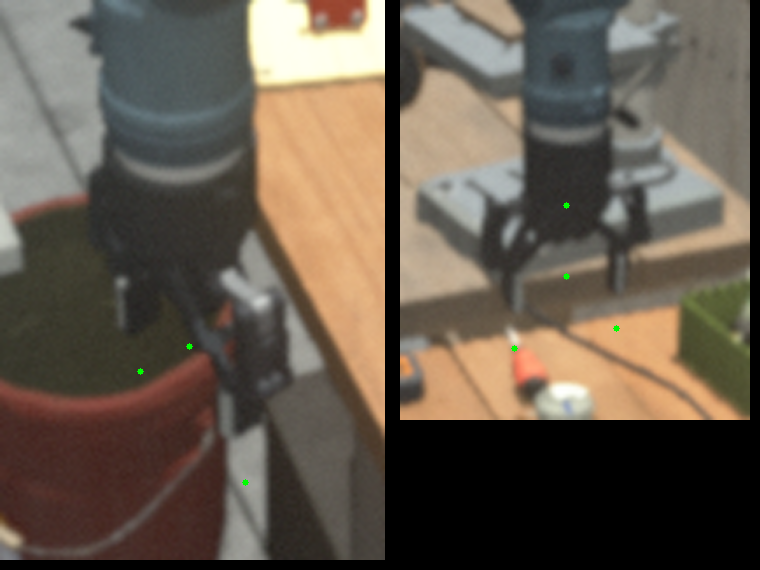

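The projected points (green) show that the real fingertips sit about 35 mm higher than the reported TCP implies. The lateral position agrees, so the fingers closed in the air above the lid. I'll touch the lid top with the shut fingertips to measure the offset exactly.

>>> {"method": "step_arm", "body": {
  "commands": "1 0 0 2 0; 1 0 0 4 0; 1 0 0 6 0; 1 0 0 6 0"
}}

```text
time: 5.25
tcp_pos: [509.9, 148.9, 82.3]
ee_rot: [[0.01, 1.0, -0.001], [1.0, -0.01, -0.0], [-0.0, -0.001, -1.0]]
contact_force: [-0.1, -0.7, -0.7]
opening: 0.2
finger_force: 0.0
```

>>> {"method": "step_arm", "body": {
  "commands": "1 0 0 1 0; 1 0 0 2 0; 1 0 0 3 0; 1 0 0 3 0"
}}

```text
time: 5.65
tcp_pos: [510.2, 149.0, 79.6]
ee_rot: [[0.009, 1.0, -0.0], [1.0, -0.009, -0.0], [-0.0, -0.0, -1.0]]
contact_force: [1.0, -1.0, 0.4]
opening: -0.3
finger_force: 0.0
```

>>> {"method": "step_arm", "body": {
  "commands": "1 0 0 1 0; 1 0 0 2 0; 1 0 0 3 0; 1 0 0 3 0"
}}

```text
time: 6.05
tcp_pos: [510.2, 149.0, 76.6]
ee_rot: [[0.009, 1.0, -0.0], [1.0, -0.009, -0.0], [-0.0, -0.0, -1.0]]
contact_force: [0.0, -0.8, -0.1]
opening: -0.3
finger_force: 0.0
```

>>> {"method": "step_arm", "body": {
  "commands": "1 0 0 1 0; 1 0 0 2 0; 1 0 0 2 0; 1 0 0 2 0"
}}

```text
time: 6.45
tcp_pos: [510.3, 149.0, 74.7]
ee_rot: [[0.01, 1.0, -0.0], [1.0, -0.01, -0.0], [-0.0, -0.0, -1.0]]
contact_force: [0.4, 0.4, 0.8]
opening: 0.1
finger_force: 0.0
```

>>> {"method": "step_arm", "body": {
  "commands": "1 0 0 1 0; 1 0 0 2 0; 1 0 0 3 0; 1 0 0 3 0"
}}

```text
time: 6.85
tcp_pos: [510.7, 149.1, 73.9]
ee_rot: [[0.009, 1.0, 0.002], [1.0, -0.009, 0.0], [0.0, 0.002, -1.0]]
contact_force: [-5.7, -1.3, 15.4]
opening: -0.1
finger_force: 7.6
```

```bash
python3 -c "
from h import *
b=snap('side','c2')[:,:,::-1]
for y in range(202,220):print(y,b[y,303:314].mean(1).astype(int))
"
```

```text
202 [ 56  50  54  54  50  53  55  54  63  88 116]
203 [ 60  55  54  57  57  57  62  63  75 113 147]
204 [ 65  56  54  63  68  68  75  80  96 135 164]
205 [ 71  60  64  76  85  83  85  87 108 143 172]
206 [ 75  61  68  86  93  90  91  92 109 148 173]
207 [ 69  59  71  90  97  91  92  94 110 146 174]
208 [ 62  57  72  93  97  89  92  96 111 148 172]
209 [ 62  59  74  93  98  92  94  94 110 147 170]
210 [ 72  64  75  93 100  93  93  96 114 146 169]
211 [ 97  72  78  93 101  93  95 101 123 155 169]
212 [122  94  84  96  99  96 103 118 138 163 177]
213 [150 121 104 103 104 101 114 138 159 177 195]
214 [171 155 138 126 118 118 137 161 178 204 226]
215 [191 186 175 157 142 148 169 188 201 226 242]
216 [201 203 198 184 167 168 188 205 214 228 239]
217 [195 199 199 191 179 174 185 203 211 215 217]
218 [175 181 181 179 174 165 172 181 188 188 179]
219 [153 157 160 161 157 154 154 160 163 159 154]
```

>>> {"method": "step_arm", "body": {
  "commands": "1 0 0 -10 0; -1 0 0 -20 0; -1 0 0 -20 0; -1 0 0 -20 0; -1 0 0 -20 0"
}}

```text
time: 7.4
tcp_pos: [510.1, 149.0, 91.3]
ee_rot: [[0.01, 1.0, -0.001], [1.0, -0.01, -0.0], [-0.0, -0.001, -1.0]]
contact_force: [-0.3, 0.6, 0.7]
opening: 57.9
finger_force: 0.0
```

>>> {"method": "step_arm", "body": {
  "commands": "-1 0 0 0 0; -1 0 0 0 0; -1 0 0 0 0; -1 0 0 0 0; -1 0 0 0 0"
}}

```text
time: 7.9
tcp_pos: [510.3, 149.0, 91.7]
ee_rot: [[0.01, 1.0, -0.0], [1.0, -0.01, -0.0], [-0.0, -0.0, -1.0]]
contact_force: [-0.0, -0.6, -1.0]
opening: 85.7
finger_force: 0.0
```

```bash
python3 -c "
from h import *
go(509.5,148,48,90)"
```

```text
yaw 89.46 tilt [-0. -0. -1.] shift [-1.  -0.8 43.7] turn -0.54 q [ 0.16  0.35 -0.26  0.96 -0.    1.75] t 7.9
```

>>> {"method": "step_arm", "body": {
  "commands": "-1 -1 -1 10 0; -1 -1 -1 20 0; -1 -1 -1 30 0; -1 -1 -1 40 0; -1 -1 -1 43.5 0"
}}

```text
time: 8.4
tcp_pos: [508.0, 147.8, 46.4]
ee_rot: [[0.01, 1.0, -0.003], [1.0, -0.01, -0.001], [-0.001, -0.003, -1.0]]
contact_force: [0.2, 0.9, -0.2]
opening: 85.2
finger_force: 0.0
```

>>> {"method": "step_arm", "body": {
  "commands": "-1 0 0 0 0; 1 0 0 0 0; 1 0 0 0 0; 1 0 0 0 0; 1 0 0 0 0",
  "squeeze": 25
}}

```text
time: 8.9
tcp_pos: [510.0, 148.1, 49.0]
ee_rot: [[0.01, 1.0, 0.001], [1.0, -0.01, 0.0], [0.0, 0.001, -1.0]]
contact_force: [-0.9, -0.5, 3.1]
opening: 51.4
finger_force: 26.1
```

>>> {"method": "step_arm", "body": {
  "commands": "1 0 0 0 -8; 1 0 0 0 -16; 1 0 0 0 -24; 1 0 0 0 -32; 1 0 0 0 -40"
}}

```text
time: 9.4
tcp_pos: [510.5, 148.3, 49.0]
ee_rot: [[-0.64, 0.769, 0.002], [0.769, 0.64, 0.001], [-0.001, 0.002, -1.0]]
contact_force: [1.8, 0.2, 2.4]
opening: 51.0
finger_force: 26.1
```

```bash
python3 -c "
from h import *
go(509.5,148,48,166.6);s=r.observe();print(s['contact_force'],s['moment'])"
```

```text
yaw 129.77 tilt [-0.001  0.002 -1.   ] shift [ 0.4 -1.   1. ] turn -36.83 q [ 0.16  0.39 -0.33  0.85  0.    1.04] t 9.4
[1.78790616 0.19041136 2.41506491] [ 0.1080883  -0.11416669 -0.02478406]
```

>>> {"method": "step_arm", "body": {
  "commands": "1 0 0 0 -8; 1 0 0 0 -16; 1 0 0 0 -24; 1 0 0 0 -30; 1 0 0 0 -33"
}}

```text
time: 9.9
tcp_pos: [510.8, 148.7, 49.0]
ee_rot: [[-0.954, 0.299, 0.003], [0.299, 0.954, 0.001], [-0.002, 0.002, -1.0]]
contact_force: [1.3, 2.4, 1.7]
opening: 51.0
finger_force: 26.0
```

```bash
python3 -c "
from h import *
go(509.5,148,48,166.6);s=r.observe();print(s['contact_force'],s['moment'])"
```

```text
yaw 162.63 tilt [-0.002  0.002 -1.   ] shift [ 1.  -1.1  1. ] turn -3.97 q [ 0.16  0.39 -0.33  0.85  0.    0.47] t 9.9
[1.30657233 2.43887717 1.66314627] [ 0.29115808 -0.2517244  -0.07808307]
```

>>> {"method": "step_arm", "body": {
  "commands": "1 0 0 0 -2; 1 0 0 0 -4; 1 0 0 0 -6; 1 0 0 0 -6; 1 0 0 0 -6"
}}

```text
time: 10.4
tcp_pos: [510.7, 148.8, 49.0]
ee_rot: [[-0.98, 0.2, 0.003], [0.2, 0.98, 0.001], [-0.002, 0.002, -1.0]]
contact_force: [2.7, 2.8, 2.0]
opening: 51.3
finger_force: 26.1
```

```bash
python3 -c "
from h import *
go(509.5,148,48,166.6);s=r.observe();print(s['contact_force'],s['moment'])"
```

```text
yaw 168.44 tilt [-0.002  0.002 -1.   ] shift [ 1.1 -1.   1. ] turn 1.84 q [ 0.16  0.39 -0.33  0.85  0.    0.37] t 10.4
[2.74382593 2.8050163  2.03838805] [ 0.53616901 -0.45522036  0.07726753]
```

>>> {"method": "step_arm", "body": {
  "commands": "-1 0 0 0 0; -1 0 0 0 0; -1 0 0 0 0; -1 0 0 0 0; -1 0 0 -5 0"
}}

```text
time: 10.9
tcp_pos: [508.3, 147.7, 52.6]
ee_rot: [[-0.98, 0.2, -0.002], [0.2, 0.98, -0.001], [0.002, -0.001, -1.0]]
contact_force: [-0.4, 0.1, -0.3]
opening: 85.4
finger_force: 0.0
```

>>> {"method": "step_arm", "body": {
  "commands": "-1 0 0 -20 0; -1 0 0 -40 0; -1 0 0 -60 0; -1 0 0 -70 0; -1 0 0 -70 0"
}}

```text
time: 11.4
tcp_pos: [510.7, 148.3, 124.9]
ee_rot: [[-0.98, 0.2, 0.003], [0.2, 0.98, 0.0], [-0.003, 0.001, -1.0]]
contact_force: [-0.9, 0.1, -0.2]
opening: 85.5
finger_force: 0.0
```

```bash
python3 -c "
from h import *
d=np.load('clamp.npz');R,t=d['R'],d['t'];w=R@[-85,0]+t;print(w);go(w[0],w[1],120,166.6)"
```

```text
[469.24794023 -21.03907869]
yaw 168.46 tilt [-0.003  0.001 -1.   ] shift [   6.8 -174.2    4.7] turn 1.86 q [ 0.16  0.33 -0.21  1.03 -0.    0.36] t 11.4
```

>>> {"method": "step_arm", "body": {
  "commands": "-0.2 7 -174 0 1.9; -0.2 7 -174 0 1.9; -0.2 7 -174 0 1.9; -0.2 7 -174 0 1.9; -0.2 7 -174 0 1.9"
}}

```text
time: 11.9
tcp_pos: [466.0, -23.5, 122.2]
ee_rot: [[-0.971, 0.237, -0.002], [0.237, 0.971, -0.001], [0.002, -0.001, -1.0]]
contact_force: [-0.3, 0.8, -0.1]
opening: 51.5
finger_force: 0.0
```

```bash
python3 -c "
from h import *
go(469.2,-21,24,166.6);s=r.observe();print(s['opening'])
a=snap('top','d');b=snap('side','d2')
A=cv2.resize(a[185:275,210:310,::-1],(440,396),interpolation=2)
B=cv2.resize(b[180:280,270:350,::-1],(317,396),interpolation=2)
cv2.imwrite('pics/dd.png',np.hstack([A,B]))"
```

```text
yaw 166.27 tilt [ 0.002 -0.001 -1.   ] shift [-2.7  3.3 98.2] turn -0.33 q [-0.19  0.21 -0.38  0.99 -0.    0.05] t 11.9
51.50665590200684
```

View pics/dd.png

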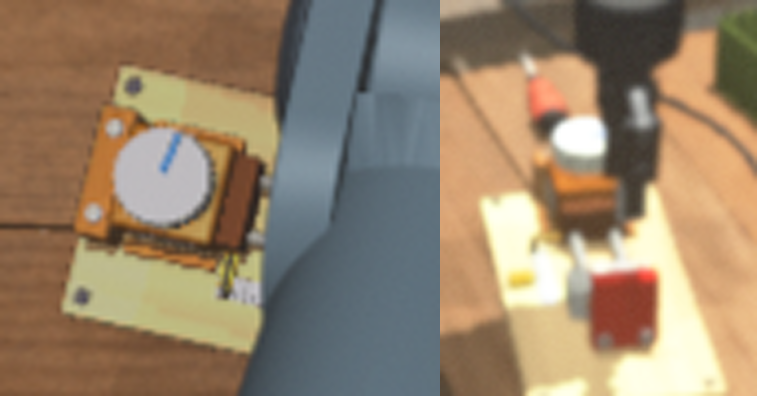

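```bash
python3 -c "
from h import *
np.set_printoptions(precision=1,suppress=True)
s=r.observe();R=np.array(s['ee_rot']);p=s['tcp_pos']+np.array([0,0,38])
for z in (8,):
  for y in(-26,26,-40,40):
    for x in(-11,11):print(y,x,proj('side',[p+R@[x,y,z]])[0])
b=cv2.imread('pics/d2.png')
for y in range(222,240,2):print(y,b[y,308:332].mean(1).astype(int))
go(469.2,-21,70,166.6)
"
```

```text
-26 -11 [322.1 232.9]
-26 11 [314.4 233.5]
26 -11 [318.7 223.2]
26 11 [311.2 223.8]
-40 -11 [323.  235.6]
-40 11 [315.3 236.2]
40 -11 [317.9 220.7]
40 11 [310.4 221.3]
222 [140 137 124  91  65  59  60  57  57  56  62  67  73  69  68  70  97 141
 172 182 181 177 174 170]
224 [144 139 125 102  84  80  75  70  62  61  61  61  63  65  68  77 107 150
 178 183 185 180 178 175]
226 [136 136 134 130 124 120 113  97  78  64  59  59  67  90 133 157 161 172
 180 182 182 181 179 178]
228 [ 98  98  95  98  93  94 101 101  87  70  60  63  75 124 192 222 209 184
 173 175 178 180 182 183]
230 [104 108 106 101 103 101 103 104  89  69  60  63  78 131 206 234 232 206
 177 172 171 175 177 180]
232 [105 104 100  99  96  95 102 103  88  69  62  61  82 137 209 236 236 220
 192 174 171 174 174 175]
234 [ 75  73  70  69  69  73  92 101  92  81  88  95 116 160 213 233 236 229
 209 185 173 169 170 169]
236 [ 66  70  67  69  67  74  86  93 111 139 170 198 217 231 237 239 240 235
 225 202 177 168 164 162]
238 [ 67  64  71  74 100 143 160 133 107 130 167 205 231 240 242 242 240 239
 233 218 190 171 166 161]
yaw 166.48 tilt [ 0.  0. -1.] shift [-2.2  0.6 52.5] turn -0.12 q [-0.2  0.2 -0.4  1.   0.   0.1] t 12.0
```

>>> {"method": "step_arm", "body": {
  "commands": "-0.2 -2 0.5 20 0; -0.2 -2 0.5 40 0; -0.2 -2 0.5 50 0; -0.2 -2 0.5 52 0; -0.2 -2 0.5 52 0"
}}

```text
time: 12.5
tcp_pos: [469.6, -20.3, 71.1]
ee_rot: [[-0.973, 0.231, -0.001], [0.231, 0.973, 0.0], [0.001, -0.0, -1.0]]
contact_force: [-0.6, -0.1, 0.6]
opening: 51.4
finger_force: 0.0
```

>>> {"method": "step_arm", "body": {
  "commands": "-0.2 0 0 10 0; -0.2 0 0 20 0; -0.2 0 0 30 0; -0.2 0 0 40 0; -0.2 0 0 46 0"
}}

```text
time: 13.0
tcp_pos: [468.9, -20.9, 24.0]
ee_rot: [[-0.973, 0.233, -0.002], [0.233, 0.973, 0.0], [0.002, -0.0, -1.0]]
contact_force: [-0.4, -0.2, -0.0]
opening: 51.1
finger_force: 0.0
```

>>> {"method": "step_arm", "body": {
  "commands": "-0.2 0 0 0 0; 1 0 0 0 0; 1 0 0 0 0; 1 0 0 0 0; 1 0 0 0 0",
  "squeeze": 50
}}

```text
time: 13.5
tcp_pos: [470.1, -21.6, 25.8]
ee_rot: [[-0.973, 0.233, 0.001], [0.233, 0.973, -0.001], [-0.001, -0.001, -1.0]]
contact_force: [-0.6, -2.3, 4.5]
opening: 15.4
finger_force: 49.8
```

```bash
python3 -c "
from h import *
go(469.2,-21,24,166.6);s=r.observe();print(s['contact_force'],s['moment'],s['opening'],s['finger_force'])"
```

```text
yaw 166.53 tilt [-0.001 -0.001 -1.   ] shift [1.  0.3 1.8] turn -0.07 q [-0.18  0.31 -0.52  0.74 -0.    0.06] t 13.5
[-0.55171939 -2.30395665  4.54354944] [-0.28101749  0.16997997 -0.03577118] 15.362658260792019 49.80523467063904
```

```bash
python3 -c "
from h import *
np.set_printoptions(precision=1,suppress=True)
d=np.load('clamp.npz');R,t=d['R'],d['t']
for f in ('top0','a','b'):
  im=cv2.imread('pics/%s.png'%f)
  sub=im[250:268,255:285].astype(int)
  hsv=cv2.cvtColor(im,cv2.COLOR_BGR2HSV)[250:268,255:285].astype(int)
  B,G,Rr=sub[...,0],sub[...,1],sub[...,2]
  yel=(hsv[...,0]>20)&(hsv[...,0]<34)&(hsv[...,1]>185);red=((hsv[...,0]<12)|(hsv[...,0]>172))&(hsv[...,1]>150)
  dark=(sub.max(2)<75)
  for n,m,z in(('yel',yel,20),('red',red,20),('dark',dark,14)):
    ys,xs=np.nonzero(m)
    if not len(xs):continue
    P=onz('top',np.c_[xs+255,ys+250],z)[:,:2];c=(P-t)@R
    print(f,n,len(xs),c.mean(0),np.c_[xs+255,ys+250][:0],c[:, 0].min(),c[:,0].max(),c[:,1].min(),c[:,1].max())
"
```

```text
top0 yel 9 [15.8 64. ] [] 9.626494582460461 20.93515215304615 58.10568373675773 72.0000516177124
top0 red 5 [16.1 62.1] [] 15.5546964408055 16.660883832414097 55.17378933199558 70.12409731867433
a yel 14 [15.2 63.7] [] 9.626494582460461 20.93515215304615 57.05642867774409 72.0000516177124
a red 5 [16.1 62.1] [] 15.5546964408055 16.660883832414097 55.17378933199558 70.12409731867433
a dark 2 [56. 48.] [] 54.74357906047178 57.176142687563924 47.74690962311651 48.275404986236886
b yel 13 [15.4 64. ] [] 9.626494582460461 20.93515215304615 58.10568373675773 72.0000516177124
b red 5 [16.1 62.1] [] 15.5546964408055 16.660883832414097 55.17378933199558 70.12409731867433
b dark 2 [56. 48.] [] 54.74357906047178 57.176142687563924 47.74690962311651 48.275404986236886
```

>>> {"method": "step_arm", "body": {
  "commands": "1 0 -4 0 0; 1 0 -10 0 0; 1 0 -16 0 0; 1 0 -22 0 0; 1 0 -26 0 0"
}}

```text
time: 14.0
tcp_pos: [464.6, -44.5, 25.8]
ee_rot: [[-0.973, 0.232, 0.002], [0.232, 0.973, 0.005], [-0.001, 0.005, -1.0]]
contact_force: [1.3, 9.8, 3.3]
opening: 15.5
finger_force: 49.8
```

>>> {"method": "step_arm", "body": {
  "commands": "1 0 -4 0 0; 1 0 -9 0 0; 1 0 -13 0 0; 1 0 -13 0 0; 1 0 -13 0 0"
}}

```text
time: 14.5
tcp_pos: [461.6, -56.8, 25.8]
ee_rot: [[-0.973, 0.231, 0.002], [0.231, 0.973, 0.005], [-0.001, 0.005, -1.0]]
contact_force: [1.7, 9.2, 3.8]
opening: 15.3
finger_force: 49.8
```

```bash
python3 -c "
from h import *
np.set_printoptions(precision=2,suppress=True)
d=np.load('clamp.npz');R,t=d['R'],d['t']
s=r.observe();print((s['tcp_pos'][:2]-t)@R-(np.array([470.1,-21.6])-t)@R,s['tcp_pos'],s['opening'],s['finger_force'],s['contact_force'])
a=snap('top','e');b=snap('side','e2')
q=r.look_for('top','clamp_slide')[:1];print(q)
for l in('stop_mark','jar','clamp_slide'):print(l,[(k['score'],k['bbox']) for k in r.look_for('side',l)[:1]])
A=cv2.resize(a[200:275,215:295,::-1],(420,394),interpolation=2)
B=cv2.resize(b[195:275,275:350,::-1],(370,394),interpolation=2)
cv2.imwrite('pics/ee.png',np.hstack([A,B]))"
```

```text
[-36.17   0.12] [461.62 -56.77  25.85] 15.282862760095657 49.84702169895172 [1.68 9.17 3.8 ]
[{'bbox': [273.7, 223.6, 9.9, 28.8], 'score': 0.67}]
stop_mark [(0.18, [301.1, 210.0, 7.3, 10.6])]
jar []
clamp_slide [(0.58, [301.2, 235.4, 28.3, 40.3])]
```

View pics/ee.png

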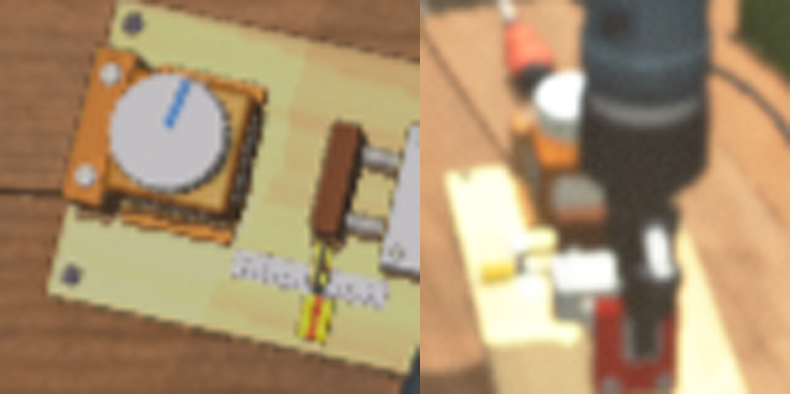

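```bash
python3 -c "
from h import *
np.set_printoptions(precision=1,suppress=True)
d=np.load('clamp.npz');R,t=d['R'],d['t']
im=cv2.imread('pics/e.png')
c=lambda p,z:(onz('top',(np.array([p],float)/5.25)+[215-.4,200-.4],z)[0,:2]-t)@R
print('ptr',c((321,288),14),'line',c((318,300),20),c((312,338),20))
hsv=cv2.cvtColor(im,cv2.COLOR_BGR2HSV).astype(int)
print(im[248:266,270:281].max(2))
m=((hsv[...,0]<12)|(hsv[...,0]>172))&(hsv[...,1]>150);m[:252]=0;m[268:]=0;m[:,:265]=0;m[:,285:]=0
ys,xs=np.nonzero(m);print(np.c_[xs,ys],(onz('top',np.c_[xs,ys],20)[:,:2]-t)@R)
m=im.max(2)<90;m[:246]=0;m[257:]=0;m[:,:268]=0;m[:,283:]=0
ys,xs=np.nonzero(m);print(np.c_[xs,ys],(onz('top',np.c_[xs,ys],14)[:,:2]-t)@R)
"
```

```text
ptr [17.  48.3] line [16.4 54.5] [15.1 72.5]
[[193 193 193 192 177 173 108 172 151 172 192]
 [182 191 193 193 167 146 103 172 184 192 193]
 [190 193 194 184 185 134  91 159 189 194 194]
 [194 193 192 190 193 122 105 121 172 181 191]
 [186 194 194 161 168 108 164 123 174 189 192]
 [191 176 189 142 146 107 179 123 179 195 195]
 [177 168 188 163 121  80 115 165 191 177 190]
 [189 187 192 187 129  73 104 162 190 170 188]
 [194 193 169 188 180 165 157 153 144 168 173]
 [193 193 178 189 195 194 189 185 150 181 187]
 [194 193 190 192 175 184 193 193 145 181 193]
 [194 194 182 192 182 184 192 193 161 185 193]
 [194 194 190 193 187 192 194 179 184 192 193]
 [194 177 189 193 195 196 194 146 183 195 193]
 [194 175 188 194 197 195 193 123 178 193 194]
 [193 170 188 196 197 195 193 158 186 194 193]
 [194 187 170 161 157 177 176 185 193 194 194]
 [193 194 186 184 182 189 150 185 195 195 193]]
[[275 257]
 [275 258]
 [275 259]
 [274 262]
 [274 263]
 [274 264]] [[16.7 55.2]
 [16.1 57.6]
 [15.6 60. ]
 [16.3 67.7]
 [15.8 70.1]
 [15.2 72.5]]
[[277 246]
 [275 254]
 [275 255]] [[18.6 27.1]
 [19.  47.6]
 [18.5 50.1]]
```

>>> {"method": "step_arm", "body": {
  "commands": "1 0 -1 0 0; 1 0 -2 0 0; 1 0 -2 0 0; 1 0 -2 0 0; 1 0 -2 0 0"
}}

```text
time: 15.3
tcp_pos: [461.2, -58.5, 25.8]
ee_rot: [[-0.973, 0.231, 0.003], [0.231, 0.973, 0.005], [-0.001, 0.006, -1.0]]
contact_force: [1.1, 8.9, 3.8]
opening: 15.2
finger_force: 49.9
```

```bash
python3 -c "
from h import *
np.set_printoptions(precision=1,suppress=True)
d=np.load('clamp.npz');R,t=d['R'],d['t']
s=r.observe();print((s['tcp_pos'][:2]-t)@R-(np.array([470.1,-21.6])-t)@R,s['opening'],s['finger_force'],s['contact_force'],s['joint_velocities'])
# sub-pixel averages over several frames: pointer darkness and red-line redness per row
F=np.mean([r.snapshot('top').astype(float) for _ in range(4)],0)
cv2.imwrite('pics/f.png',F[:,:,::-1].astype(np.uint8))
up=cv2.resize(F[246:268,266:286].astype(np.float32),None,fx=8,fy=8,interpolation=2)
for y in range(252,266):
  row=F[y,270:282];dark=np.clip(150-row.max(1),0,None);red=np.clip(row[:,0]-row[:,1]-60,0,None)
  x=np.arange(270,282);o=[]
  for w,z in((dark,14),(red,20)):
    if w.sum()>40: u=(w*x).sum()/w.sum();o.append((round(u,1),((onz('top',[[u,y]],z)[0,:2]-t)@R)))
    else:o.append(None)
  print(y,o)
def dist(l):
  q=r.look_for('top',l)[:1];return q and q[0]['bbox']
for l in('jar','sanding_block','try_square','tape_measure','screwdriver'):print(l,dist(l))
"
```

```text
[-38.    0.1] 15.246401761530393 49.91508722305298 [1.1 8.9 3.8] [ 0. -0.  0.  0. -0.  0.]
252 [None, None]
253 [(np.float64(275.8), array([17.7, 44.8])), None]
254 [(np.float64(275.9), array([16.9, 47.2])), None]
255 [(np.float64(275.7), array([16.7, 49.7])), None]
256 [None, None]
257 [None, None]
258 [None, None]
259 [None, (np.float64(275.0), array([15.6, 60. ]))]
260 [None, None]
261 [None, None]
262 [None, None]
263 [None, (np.float64(274.0), array([15.8, 70.1]))]
264 [None, None]
265 [None, None]
jar [233.3, 213.2, 33.2, 29.0]
sanding_block [446.7, 234.7, 43.2, 44.1]
try_square [455.5, 169.1, 53.6, 68.5]
tape_measure [144.4, 254.3, 32.4, 24.9]
screwdriver [137.0, 206.0, 59.2, 18.0]
```

```bash
python3 -c "
from station import r
print(r.hand_in())"
```

```text
the job is handed in; nothing more can be done
None
```

I twisted the lid about 75–79° to around its stop while the jar was clamped. The handle is now gripped at about 50 N, with the pointer about 1 mm from the red line; the jar is standing in place and the job is handed in, though no verdict came back.

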